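Restock the slide drawer with the short box

ROBOT

A 6-joint arm with a two-finger parallel gripper is mounted at the origin on the work surface. World frame = base frame: x ahead of the robot, y to its left, z up, the work surface at z = 0. Lengths are in m, angles in degrees, forces in N, time in s.
With the tool pointing down it reaches from about 0.25 to 0.725 m from the base axis. Payload 9.7 kg.
Tool frame: the origin (TCP) lies midway between the tips of the shut fingers; the grasp point (between the pads) lies 19 mm behind it (bot.pinch_z is the distance from the TCP to the grasp point, in m); z points along the fingers, y is the line along which they close (so a half turn about z gives the same grasp; the last joint's range is limited). The gripper opens to 85 mm and grips with 20 to 120 N. Pads are 22 mm wide; open, the fingers measure 114 mm over their backs; the gripper's body (76 mm by 85 mm) begins 54 mm behind the grasp point. The pads swing forward as they close: fully open they stand 13 mm farther back than shut.
Start: joints at [73.912, 4.979, 10.078, 95.1, 0, 90], TCP at [0.152, 0.528, 0.231] pointing down, gripper open.
Joint ranges: [-179.16, 179.16], [-48.56, 103.87], [-65.8, 70.77], [-126.05, 130.52], [-82.76, 87.17], [-180, 180]. Speed limits (degrees/s): [127.2, 127.2, 147.25, 180, 180, 180].

INTERFACE

Orientations are given as [roll, pitch, yaw] about the fixed x, y, z axes, in that order (R = Rz(yaw) Ry(pitch) Rx(roll)).
In Python, from workcell import sensors, camera, ticket, bot gives the robot as it stands.
- The arm moves only by the shell command python3 -m handwheel 'ROWS' [FORCE]. ROWS is a JSON object of lists of equal length, an entry for each row: "gripper": the opening, from -1 (shut) to 1 (fully open); "slide": the shift along the tool's x, y, z in mm, a list of three; "yaw": the turn about the tool's z in rad. A call has 1 to 8 rows; each row shifts and turns the commanded pose from where the row before left it, along the tool's axes as they then stand; what a row does not reach is not made up. A row lasts 1/12 s, in which the tool goes at most 41.7 mm and 7.16 degrees, less where a joint would pass 70% of its speed; a pose out of reach is approached as far as the arm can. A call is refused whole if a number of a shift passes 41.7 or a number of a turn 0.125, either way. A call with a gripper value outside its range is refused whole. The fingers move at their own pace and stop on an object; FORCE is the grip in N (left out, the last holds). Time passes only in rows, so rows that do not move let the fingers close. It gives the time, the measured TCP pose, the force, the opening and the grip force at its end, in the units of the state.
- sensors.get_obs(): the state, without advancing time (a new reading comes with each control period).
- camera(name): name is "scene" or "top" or "wrist"; returns a dict with "img" (400x640x3 uint8, red, green, blue), "fx", "fy", "cx", "cy" (pixels), "R" (3x3) and "t" (3): a world point X has camera coordinates R X + t. Camera axes: x right, y down, z forward; pixel columns grow to the right and rows downward; lengths in m; the calibration is good to about 2 mm. A picture is of the moment at which its call begins. There is no depth.
- ticket.job_done(): hands the job in; it is judged then, once.
The state is a dict: "time": time; "q": joint angles; "qd": joint speeds; "joint_efforts": joint torques, N m; "ee_pos": TCP position; "tcp_rot": TCP orientation; "wrist_force": force on the tool from outside, world axes, zero at the start; "torque": the same for the moment, N m; "opening": finger opening in m; "grasp_force": force on a finger pad.
Only numpy, scipy, OpenCV 4.12 (cv2) and the standard library are available. Lean on these libraries where they do the work, as an engineer would, in place of code of your own. Each camera call takes 0.05 s, during which the arm holds its last target. There are 200 camera calls.

TASK

The short microscope slides are running low: take the one short box out of the refill tray and stand it in the open drawer, lid up, in the row that already holds the short box, its broad faces turned the same way so the row files face to face. Lower it gently to the drawer floor rather than letting it drop, let go, then push the drawer fully home. Leave everything else in place: the long boxes in the tray, the bottle and the beaker, and keep the boxes already in the drawer standing.

Things in the scene. Friction and masses are not known exactly. Their poses are not given: they have to be found in the camera images.
- short_new: The box to put away, the only short one in the tray: stiff cream and blue carton, 58 (its x) x 32 (its y) x 62 mm high, about 0.2 kg. Origin: centre of underside, z up. In the tray it stands in the middle or at an end of a row of three, broad faces 3.5 mm from the next box (no room for a finger); its narrow sides (58 mm apart) are free above the tray's rim
- long_a: Long slide box in the tray, 58 (x) x 32 (y) x 84 mm high, otherwise like the short one. Origin: centre of underside. To be left there
- long_b: The other long slide box in the tray, same size as long_a. To be left there
- tray: Fixed cardboard refill tray, 72 (x) x 115 (y) x 28 mm high, walls 4 mm, floor 5 mm thick; the three boxes stand in a row along its y. Origin: centre of its underside on the bench
- stock_short: Short slide box already in the drawer, same as short_new, standing in one of the two rows. It marks the row for short boxes. Origin: centre of underside, x across the row, y along the row
- stock_long: Long slide box (58 x 32 x 84 mm) standing in the other row of the drawer. Origin: centre of underside
- stock_long2: Second long slide box, standing beside stock_long in the same row, 34 mm further to its +y. Origin: centre of underside
- cabinet: Low grey drawer module fixed on the bench: 300 mm deep (x), 330 mm wide (y), 118 mm high. Origin: on the bench under the middle of its front opening; +x points into the cabinet, away from the robot. A wooden slide case and a pack of tissue (up to 30 mm high) lie on its top, at the back, more than 165 mm behind the front
- drawer (a joint): Drawer travel in m: 0 is pulled fully out to its stop (where it starts), 0.19 is fully home, the front panel's inner face against the cabinet's front, so that at the start drawer_face lies 0.208 m before the cabinet's origin. It moves along the cabinet's x, needs about 2.5 N (up to 4 N at 0.2 m/s) and stays where it is left
- drawer_face (a point): Point on the outer face of the drawer's white front panel, mid-width, at its upper edge (115 mm above the bench); moves with the drawer; x points into the drawer. Panel 18 mm thick, 330 mm wide. A steel bow handle 110 mm wide stands 22 mm (bar axis) off the panel, 42 mm above the bench; the panel above it is free to push
- row_front (a point): Middle of the floor of the front row (next to the front panel), 12 mm above the bench, 51.5 mm behind drawer_face in x; moves with the drawer; axes as the cabinet's. The row is 67 mm wide (x) and 290 mm long (y), between the front panel and a 4 mm partition. Heights above the floor: partitions 86 mm, drawer side walls 88 mm, front panel 103 mm
- row_back (a point): Middle of the floor of the back row, 71 mm behind the front row, 67 mm wide (x), 290 mm long (y), between two 4 mm partitions 86 mm high. Moves with the drawer
- reagent: Amber bottle with a blue cap, 60 mm diameter, 125 mm high, loose on the bench beyond the tray. Origin: centre of underside. To be left alone
- beaker: Small glass beaker, 60 mm diameter, 72 mm high, loose on the bench beyond the tray. Origin: centre of underside. To be left alone
Things that resemble listed ones, but are neither listed nor needed, are in the scene too. What is shaped like the short_new but pink or red is not meant.

How it is judged (in metres and radians):
On the way:
1. the short box stands on the drawer floor in the short row, let go, the drawer still open (((x of short_new in the frame of row_front between -0.015 and 0.015 m and x of stock_short in the frame of row_front between -0.015 and 0.015 m) or (x of short_new in the frame of row_back between -0.015 and 0.015 m and x of stock_short in the frame of row_back between -0.015 and 0.015 m)) and z of short_new in the frame of row_front between -0.004 and 0.006 m and y of short_new in the frame of row_front between -0.14 and 0.14 m and angle between short_new's own z axis and vertical below 0.12 rad and contact force between the fingers and short_new below 0.3 N and value of joint drawer below 0.09 m and angle between the x axis of short_new and the x axis of row_front, either way round below 0.45 rad), for 0.2 s.
At the end, for the whole second after the job is handed in: Drawer shut (within 8 mm). The short box rests on the drawer floor (6 mm), upright (0.12 rad), in the row of the other short box (both within 15 mm of its middle line), its broad faces turned the same way (0.45 rad), at rest. The boxes already in the drawer stand upright (0.15 rad) (((x of short_new in the frame of row_front between -0.015 and 0.015 m and x of stock_short in the frame of row_front between -0.015 and 0.015 m) or (x of short_new in the frame of row_back between -0.015 and 0.015 m and x of stock_short in the frame of row_back between -0.015 and 0.015 m)) and value of joint drawer above 0.182 m and z of short_new in the frame of row_front between -0.004 and 0.006 m and y of short_new in the frame of row_front between -0.14 and 0.14 m and angle between short_new's own z axis and vertical below 0.12 rad and angle between each of stock_short, stock_long, stock_long2's own z axis and vertical below 0.15 rad and linear speed of short_new below 0.02 m/s and angle between the x axis of short_new and the x axis of row_front, either way round below 0.45 rad); the robot touches nothing.
It fails at once if the short box is dropped into the drawer (faster than 0.45 m/s between the partitions) (z of short_new in the frame of row_front below 0.06 m and x of short_new in the frame of row_front between -0.035 and 0.11 m and y of short_new in the frame of row_front between -0.15 and 0.15 m and linear speed of short_new above 0.45 m/s).
It fails at once if a long box in the tray is moved by more than 25 mm or tipped by more than 0.3 rad (distance of any of long_a, long_b from where it was at the start of the episode above 0.025 m or angle between any of long_a, long_b's own z axis and vertical above 0.3 rad).
It fails at once if the bottle or the beaker is moved by more than 25 mm (distance of any of reagent, beaker from where it was at the start of the episode above 0.025 m).
It fails at once if a box already in the drawer is knocked over (0.4 rad) (angle between any of stock_short, stock_long, stock_long2's own z axis and vertical above 0.4 rad).
It also fails if it takes over 72 s, if anything falls off the work surface, if the arm or the gripper's body presses on something with over 40 N, if the wrist force passes 120 N, or if a joint passes its speed limit or range.

## Working session

There is one attempt and no reset: what is moved stays moved. The work goes in short steps, Python scripts to look and compute and a shell command to move; the robot and the scene stay as the last step left them, time stands still between calls to the robot, and variables do not carry over. Pictures are saved under pics/ and viewed, at most 10 in all, crops included, and the job is handed in when it is done.

```bash
mkdir -p pics; ls
python3 - <<'E'
from workcell import sensors,camera,bot
import cv2
print(sensors.get_obs()); print(bot.pinch_z)
for n in("scene","top"):
    c=camera(n); cv2.imwrite(f"pics/{n}0.png",c["img"][:,:,::-1]); print(n,c["fx"],c["fy"],c["cx"],c["cy"],c["R"],c["t"])
E
```

```text
pics
{'time': 0.0, 'q': array([ 7.39125065e+01,  5.01270084e+00,  1.00343751e+01,  9.50988596e+01,
       -3.96698968e-04,  9.00003381e+01]), 'qd': array([ 0.00808758,  0.02016122, -0.0061394 ,  0.08244816,  0.00476618,
       -0.01419508]), 'joint_efforts': array([-6.31547809e-04, -5.20387208e+01,  4.64806437e+01,  1.63755985e-02,
       -9.89875753e-05,  2.22213987e-05]), 'ee_pos': array([0.1523479, 0.5282473, 0.230567 ]), 'tcp_rot': array([-1.79922815e+02,  3.97154043e-04,  1.63912169e+02]), 'wrist_force': array([ 0.02170308,  0.47014163, -0.1373027 ]), 'torque': array([0.00702369, 0.01619289, 0.01987351]), 'grasp_force': 0.0, 'opening': 0.08546018900578202}
0.0187
scene 483.0802873304278 483.0802873304278 316.0511021104794 204.24360351753685 [[ 0.81426101  0.58048302 -0.00429845]
 [ 0.4869659  -0.68707486 -0.53925167]
 [-0.31597979  0.43699841 -0.8421337 ]] [-0.4649365  -0.19578498  1.34283989]
top 476.17755772248825 476.17755772248825 319.6119167173106 198.64935441035524 [[-1.44412049e-02 -9.99894568e-01 -1.51785405e-03]
 [-9.98326353e-01  1.45035391e-02 -5.59833897e-02]
 [ 5.59995015e-02  7.06846102e-04 -9.98430547e-01]] [0.03151433 0.53602461 1.15858346]
```

View pics/scene0.png

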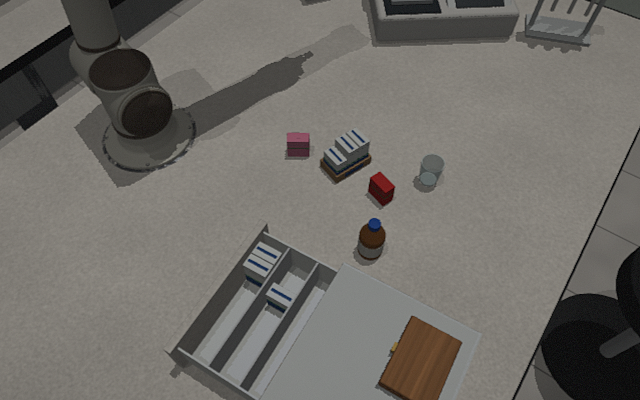

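View pics/top0.png

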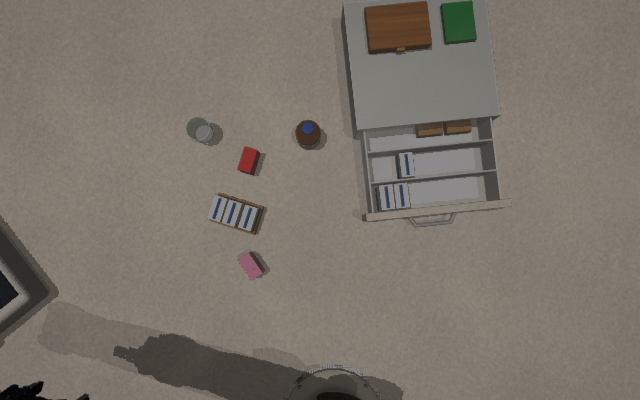

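The scene view shows the tray row at about (345,153) and the drawer at about (245,315). The front row holds a pair of boxes at (262,258), and the back row holds one at (281,296). In the top view, the tray boxes are at (217,209), (232,213) and (248,218), and the drawer boxes are at (387,196), (401,196) and (406,165). The pink box at (250,265) and the red box at (249,160) are decoys. I'll enlarge the tray and drawer to find the short box.

Run:
```python
import cv2,numpy as np
s=cv2.imread("pics/scene0.png");t=cv2.imread("pics/top0.png")
a=cv2.resize(s[120:190,310:410],(800,560),interpolation=cv2.INTER_CUBIC)
b=cv2.resize(t[185:245,195:275],(400,300),interpolation=cv2.INTER_CUBIC)
d=cv2.resize(t[110:230,350:510],(400,300),interpolation=cv2.INTER_CUBIC)
cv2.imwrite("pics/crop1.png",np.vstack([cv2.resize(a,(429,300)).copy()[:,:400],b]) if 0 else np.hstack([cv2.resize(a,(400,280)),cv2.resize(b,(400,280))]))
cv2.imwrite("pics/crop1.png",np.vstack([cv2.imread("pics/crop1.png"),np.hstack([d,cv2.resize(s[220:370,160:360],(400,300),interpolation=cv2.INTER_CUBIC)])]))
```

```text
(no output)
```

View pics/crop1.png

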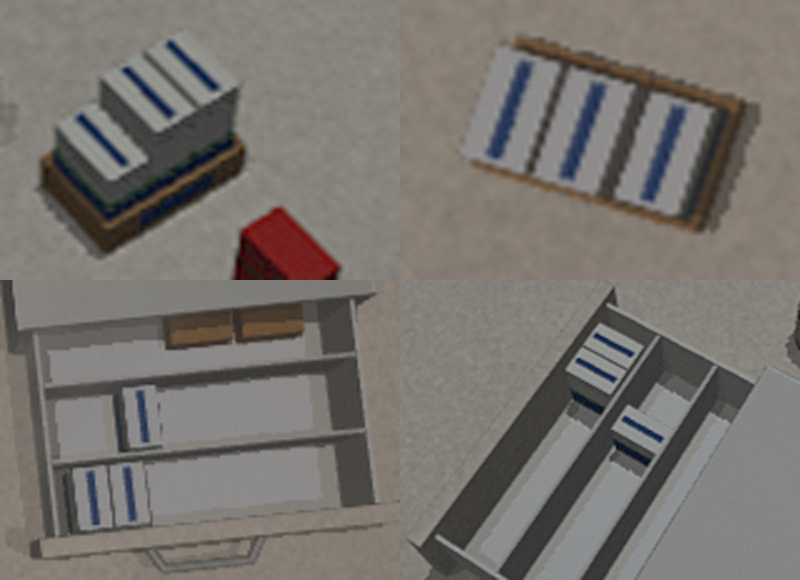

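The short box is the lowest one in the scene crop. In the top view that is the right-hand end of the tray row at (248,218): cream and blue, and shorter than the other two at (217,209) and (232,213). The drawer's back row holds the single short box at (406,165), and the front row holds the adjacent long pair. So the back row is the target.

The fingers on the 58 mm sides need about 87 mm and the row is 67 mm wide. I'll therefore have to set the box down on the bench and regrip it across its broad faces.

```bash
cat > h.py <<'E'
import numpy as np, cv2
from workcell import sensors,camera,bot
from scipy.spatial.transform import Rotation as Ro
def ray(c,u,v):
    d=c["R"].T@np.array([(u-c["cx"])/c["fx"],(v-c["cy"])/c["fy"],1]); return -c["R"].T@c["t"],d
def onz(c,u,v,z):
    o,d=ray(c,u,v); return o+d*(z-o[2])/d[2]
def tri(c1,p1,c2,p2):
    o1,d1=ray(c1,*p1);o2,d2=ray(c2,*p2)
    s=np.linalg.lstsq(np.c_[d1,-d2],o2-o1,rcond=None)[0]
    a,b=o1+d1*s[0],o2+d2*s[1]; return (a+b)/2,np.linalg.norm(a-b)
def blobs(img,lo,hi,amin,roi):
    x0,y0,x1,y1=roi; k=4
    im=cv2.resize(img[y0:y1,x0:x1],None,fx=k,fy=k,interpolation=cv2.INTER_CUBIC)
    m=cv2.inRange(cv2.cvtColor(im,cv2.COLOR_RGB2HSV),lo,hi)
    out=[]
    for q in cv2.findContours(m,cv2.RETR_EXTERNAL,cv2.CHAIN_APPROX_NONE)[0]:
        if cv2.contourArea(q)>=amin*k*k:
            (cx,cy),wh,a=cv2.minAreaRect(q); box=cv2.boxPoints(((cx,cy),wh,a))
            f=lambda p:(np.asarray(p)+.5)/k-.5+[x0,y0]
            out.append((f((cx,cy)),f(box),np.array(wh)/k))
    return out
def axis(c,box,z):
    P=np.array([onz(c,*p,z) for p in box]); e=[P[1]-P[0],P[2]-P[1]]
    l=max(e,key=np.linalg.norm); return P.mean(0),np.degrees(np.arctan2(l[1],l[0]))%180,sorted(np.linalg.norm(v)*1e3 for v in e)
def go(x,y,z,yaw):
    o=sensors.get_obs(); R=Ro.from_euler("xyz",o["tcp_rot"],degrees=True).as_matrix()
    dy=(yaw-o["tcp_rot"][2]+90)%180-90
    print("pose",o["ee_pos"].round(4),o["tcp_rot"].round(1),"q6",o["q"][5].round(0),"slide now-axes mm",(R.T@(np.array([x,y,z])-o["ee_pos"])*1e3).round(1),"tool yaw rad",round(-np.radians(dy),3))
E
python3 - <<'E'
from h import *
T=camera("top");S=camera("scene")
for nm,c,roi in(("top",T,(195,180,280,245)),("topdr",T,(360,120,510,215)),("sc",S,(310,120,410,190)),("scdr",S,(160,220,330,330))):
    for ce,b,wh in blobs(c["img"],(108,80,40),(125,255,255),12,roi):
        print(nm,ce.round(1),wh.round(1),*( [ [axis(c,b,z)[i] for i in(0,1,2)] for z in((.067,.089) if nm=="top" else (.074,.096))] if nm[0]=="t" else []))
# drawer front panel/cabinet front edges: column profiles
g=cv2.cvtColor(T["img"],cv2.COLOR_RGB2GRAY).astype(int)
for u in(380,490):print(u,[ (v,int(g[v,u])) for v in range(196,224)])
for u in(400,450):print(u,[ (v,int(g[v,u])) for v in range(116,134)])
E
```

```text
top [247.2 217.5] [ 2.8 20.6] [array([0.49159026, 0.19459117, 0.067     ]), np.float64(161.52487873483088), [np.float64(6.500472782195588), np.float64(48.3429725176804)]] [array([0.4911799 , 0.19121848, 0.089     ]), np.float64(161.52487873483082), [np.float64(6.372764561588399), np.float64(47.393226982862814)]]
top [231.2 212.7] [ 2.8 21. ] [array([0.50351892, 0.23223373, 0.067     ]), np.float64(160.9855145309368), [np.float64(6.713622597680223), np.float64(49.13804900454947)]] [array([0.50287421, 0.22812151, 0.089     ]), np.float64(160.98551453093683), [np.float64(6.581726838017061), np.float64(48.17268340534793)]]
top [216.5 208.1] [ 2.8 21.1] [array([0.51469317, 0.26660759, 0.067     ]), np.float64(162.16603786377246), [np.float64(6.557252173709069), np.float64(49.54993760119645)]] [array([0.51382893, 0.26182007, 0.089     ]), np.float64(162.16603786377243), [np.float64(6.428428465767347), np.float64(48.57648004291306)]]
topdr [386.8 196.8] [21.   2.5] [array([ 0.53520424, -0.13366095,  0.074     ]), np.float64(5.0441176057317705), [np.float64(5.891705351639868), np.float64(49.
[... 1425 characters left out ...]
4), (201, 123), (202, 129), (203, 131), (204, 129), (205, 127), (206, 127), (207, 129), (208, 102), (209, 91), (210, 119), (211, 127), (212, 124), (213, 126), (214, 124), (215, 124), (216, 124), (217, 123), (218, 125), (219, 125), (220, 126), (221, 127), (222, 125), (223, 124)]
400 [(116, 128), (117, 128), (118, 127), (119, 128), (120, 127), (121, 128), (122, 127), (123, 127), (124, 127), (125, 97), (126, 85), (127, 87), (128, 87), (129, 98), (130, 101), (131, 99), (132, 101), (133, 101)]
450 [(116, 126), (117, 124), (118, 124), (119, 126), (120, 83), (121, 57), (122, 54), (123, 61), (124, 62), (125, 62), (126, 61), (127, 82), (128, 87), (129, 87), (130, 85), (131, 86), (132, 68), (133, 50)]
```

Run:
```python
from h import *
T=camera("top");S=camera("scene")
for n,a,b in(("new",(247.2,217.5),(335.1,154.5)),("la",(231.2,212.7),(346.6,142.6)),("ss",(406.7,164.3),(280.9,294.)),("sl",(386.8,196.8),(266.4,252.)),("sl2",(401.5,195.1),(257.6,264.6))):
    p,e=tri(T,a,S,b);print(n,p.round(4),round(e*1e3,1))
A,B=onz(T,380,211.5,.115),onz(T,490,200.5,.115); C,D=onz(T,380,219.5,.115),onz(T,490,208,.115)
E_,F=onz(T,400,124.6,.118),onz(T,450,119.6,.118)
for P,Q,n in((A,B,"inner"),(C,D,"outer"),(E_,F,"cab")):
    d=(Q-P)[:2];d/=np.linalg.norm(d); x=np.array([-d[1],d[0]]); x*=np.sign(x[0])
    print(n,P.round(4),Q.round(4),"yaw",np.degrees(np.arctan2(x[1],x[0])).round(2))
th=np.radians(5.0);x=np.array([np.cos(th),np.sin(th)])
print("proj inner",A[:2]@x,B[:2]@x,"outer",C[:2]@x,D[:2]@x,"cab",E_[:2]@x,F[:2]@x)
ss=np.array([.6111,-.1821]);sl=np.array([.5339,-.1306])
y=np.array([-x[1],x[0]])
print("ss",ss@x,ss@y,"sl",sl@x,sl@y)
# panel ends at z .115
g=cv2.cvtColor(T["img"],cv2.COLOR_RGB2GRAY).astype(int)
print([(u,int(g[216,u])) for u in range(360,374)],[(u,int(g[205,u])) for u in range(500,516)])
```

```text
new [0.4916 0.1948 0.0652] 0.2
la [0.5028 0.2284 0.0865] 0.2
ss [ 0.6111 -0.1821  0.0734] 0.1
sl [ 0.5339 -0.1306  0.0955] 0.2
sl2 [ 0.5373 -0.1645  0.0952] 0.3
inner [ 0.4999 -0.1118  0.115 ] [ 0.5211 -0.3601  0.115 ] yaw 4.88
outer [ 0.4819 -0.1114  0.115 ] [ 0.5042 -0.3595  0.115 ] yaw 5.13
cab [ 0.6961 -0.161   0.118 ] [ 0.7059 -0.2746  0.118 ] yaw 4.92
proj inner 0.48823403766390516 0.4877036233853838 outer 0.47035117501502405 0.470922119858713 cab 0.6794598625348115 0.6792999172496185
ss 0.5929035192495171 -0.2346679289156008 sl 0.5204858093083389 -0.17663547862375667
[(360, 114), (361, 102), (362, 72), (363, 69), (364, 67), (365, 66), (366, 116), (367, 127), (368, 131), (369, 133), (370, 130), (371, 131), (372, 130), (373, 130)] [(500, 130), (501, 129), (502, 132), (503, 127), (504, 124), (505, 125), (506, 125), (507, 125), (508, 128), (509, 129), (510, 131), (511, 126), (512, 127), (513, 125), (514, 125), (515, 123)]
```

```bash
python3 -m handwheel '{"gripper":[1,1],"slide":[[0,0,0],[0,0,0]],"yaw":[-0.12,-0.12]}' 40; python3 -c "
from h import *
go(.4916,.1948,.15,251.5)"
```

```text
time: 0.47
ee_pos: [0.1524, 0.5284, 0.2312]
tcp_rot: [-180.0, -0.0, 178.0]
wrist_force: [-0.4, 0.3, 0.6]
opening: 0.0857
grasp_force: 0.0
pose [0.1524 0.5284 0.2312] [-180.   -0.  178.] q6 76.0 slide now-axes mm [-350.9 -321.3   81.2] tool yaw rad -1.284
```

```bash
python3 -m handwheel '{"gripper":[1,1,1,1,1,1,1,1],"slide":[[0,0,0],[0,0,0],[0,0,0],[0,0,0],[0,0,0],[0,0,0],[0,0,0],[0,0,0]],"yaw":[-0.12,-0.12,-0.12,-0.12,-0.12,-0.12,-0.12,-0.12]}' >/dev/null
python3 -m handwheel '{"gripper":[1,1,1,1,1,1,1,1],"slide":[[0,0,0],[0,0,0],[0,0,0],[17,-34,6],[17,-34,6],[17,-34,6],[17,-34,6],[17,-34,6]],"yaw":[-0.12,-0.12,-0.084,0,0,0,0,0]}' > /dev/null
python3 -m handwheel '{"gripper":[1,1,1,1,1,1,1],"slide":[[17,-34,6],[17,-34,6],[17,-34,6],[17,-34,6],[17,-34,6],[17,-34,6],[0,0,0]],"yaw":[0,0,0,0,0,0,0]}'; python3 -c "
from h import *
go(.4916,.1948,.15,251.5)"
```

```text
time: 2.38
ee_pos: [0.4493, 0.2268, 0.1638]
tcp_rot: [-180.0, -0.1, -109.0]
wrist_force: [0.1, -0.1, -0.1]
opening: 0.0855
grasp_force: 0.0
pose [0.4493 0.2268 0.1638] [-1.80e+02 -1.00e-01 -1.09e+02] q6 -44.0 slide now-axes mm [ 16.4 -50.4  13.8] tool yaw rad -0.01
```

```bash
python3 -m handwheel '{"gripper":[1,1,1,1],"slide":[[8,-25,0],[8,-25,0],[0,0,0],[0,0,0]],"yaw":[-0.01,0,0,0]}'
python3 - <<'E'
from h import *
go(.4916,.1948,.15,251.5)
c=camera("wrist");cv2.imwrite("pics/w1.png",c["img"][:,:,::-1])
T=camera("top")
for ce,b,wh in blobs(c["img"],(108,80,40),(125,255,255),100,(0,0,640,400)):
    for z in(.067,.089):print(ce.round(0),wh.round(0),z,*axis(c,b,z))
E
```

```text
time: 2.72
ee_pos: [0.4891, 0.1994, 0.165]
tcp_rot: [180.0, -0.0, -108.3]
wrist_force: [-0.3, -0.4, -0.5]
opening: 0.0852
grasp_force: 0.0
pose [0.4891 0.1994 0.165 ] [ 180.    -0.  -108.3] q6 -50.0 slide now-axes mm [ 3.6 -3.8 15. ] tool yaw rad 0.003
[321. 276.] [56.  6.] 0.067 [0.51642342 0.27636906 0.067     ] 161.69592956877935 [np.float64(6.464062322771305), np.float64(53.67601202023107)]
[321. 276.] [56.  6.] 0.089 [0.5114985  0.26209542 0.089     ] 161.69592956877932 [np.float64(5.8736058269076326), np.float64(48.773003913741434)]
[321. 240.] [58.  6.] 0.067 [0.50411137 0.23945755 0.067     ] 161.69372220027591 [np.float64(6.413720209066056), np.float64(53.563928300629414)]
[321. 240.] [58.  6.] 0.089 [0.50031109 0.22855557 0.089     ] 161.69372220027597 [np.float64(5.827862188057421), np.float64(48.67115842468504)]
[321. 192.] [57.  7.] 0.067 [0.4892349  0.19518019 0.067     ] 161.42035429261622 [np.float64(6.399552432555426), np.float64(49.03812017343583)]
[321. 192.] [57.  7.] 0.089 [0.4867935  0.18832271 0.089     ] 161.42035429261625 [np.float64(5.814988559909689), np.float64(44.558757946473996)]
```

View pics/w1.png

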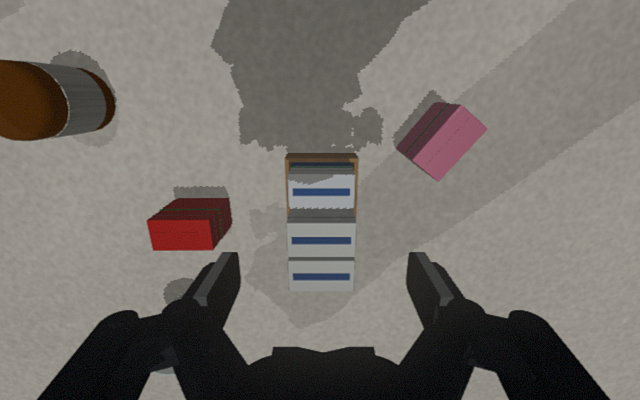

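The wrist view puts the short box's stripe at (321,192), midway between the fingers, with the tray's end rim at row 155. The long boxes are at rows 240 and 276. The red decoy at (190,220) and the pink one at (440,140) are clear of the fingers. Descending.

```bash
python3 -m handwheel '{"gripper":[1,1,1,1,1,1,1,1],"slide":[[4,-2,0],[0,0,25],[0,0,25],[0,0,25],[0,0,20],[0,0,20],[0,0,10],[0,0,7]],"yaw":[0,0,0,0,0,0,0,0]}' 40
python3 -m handwheel '{"gripper":[1,1],"slide":[[0,0,0],[0,0,0]],"yaw":[0,0]}'
```

```text
time: 3.48
ee_pos: [0.4884, 0.1957, 0.0322]
tcp_rot: [179.9, -0.1, -108.1]
wrist_force: [-0.0, -0.9, 0.2]
opening: 0.0854
grasp_force: 0.0
time: 3.65
ee_pos: [0.4895, 0.1959, 0.0341]
tcp_rot: [-180.0, 0.0, -108.2]
wrist_force: [0.2, 0.6, -0.2]
opening: 0.0853
grasp_force: 0.0
```

```bash
python3 -m handwheel '{"gripper":[0.4,0.3,0.2,0,-0.2,-0.5,-0.5,-0.5],"slide":[[0,0,0],[0,0,0],[0,0,0],[0,0,0],[0,0,0],[0,0,0],[0,0,0],[0,0,0]],"yaw":[0,0,0,0,0,0,0,0]}' 40
python3 -m handwheel '{"gripper":[-0.5,-0.5,-0.5,-0.5],"slide":[[0,0,0],[0,0,0],[0,0,0],[0,0,0]],"yaw":[0,0,0,0]}'
```

```text
time: 4.32
ee_pos: [0.49, 0.1959, 0.0345]
tcp_rot: [-179.9, 0.1, -108.2]
wrist_force: [-1.6, 1.2, 6.3]
opening: 0.0575
grasp_force: 44.3
time: 4.65
ee_pos: [0.49, 0.1959, 0.0345]
tcp_rot: [-179.9, 0.1, -108.2]
wrist_force: [-0.8, -0.6, 5.5]
opening: 0.0573
grasp_force: 44.3
```

```bash
python3 -m handwheel '{"gripper":[-0.5,-0.5,-0.5,-0.5,-0.5,-0.5,-0.5,-0.5],"slide":[[0,0,-5],[0,0,-12],[0,0,-15],[0,0,-18],[0,0,-18],[0,0,-18],[0,0,-14],[0,0,0]],"yaw":[0,0,0,0,0,0,0,0]}'
python3 -m handwheel '{"gripper":[-0.5,-0.5,-0.5,-0.5,-0.5,-0.5,-0.5,-0.5],"slide":[[10,-1,0],[22,-2,0],[30,-3,0],[30,-3,0],[30,-3,0],[28,-3,0],[20,-2,0],[10,0,0]],"yaw":[0,0,0,0,0,0,0,0]}'
python3 -m handwheel '{"gripper":[-0.5,-0.5,-0.5,-0.5,-0.5,-0.5,-0.5],"slide":[[0,0,0],[0,0,0],[0,0,0],[0,0,0],[0,0,0],[0,0,0],[0,0,0]],"yaw":[-0.05,-0.09,-0.09,-0.09,-0.08,0,0]}'
```

```text
time: 5.32
ee_pos: [0.4906, 0.1961, 0.1372]
tcp_rot: [-179.8, 0.2, -108.2]
wrist_force: [0.5, -0.3, -2.1]
opening: 0.0576
grasp_force: 43.4
time: 5.98
ee_pos: [0.4479, 0.0169, 0.1323]
tcp_rot: [179.9, -0.1, -108.3]
wrist_force: [-0.1, 0.0, -2.3]
opening: 0.0576
grasp_force: 43.3
time: 6.57
ee_pos: [0.4489, 0.0194, 0.1327]
tcp_rot: [179.9, 0.0, -85.4]
wrist_force: [-0.1, -0.1, -1.7]
opening: 0.0577
grasp_force: 43.3
```

Run:
```python
from h import *
go(.45,.02,.0295,275)
a=camera("scene")["img"];b=camera("top")["img"]
cv2.imwrite("pics/v1.png",np.hstack([cv2.resize(a[60:300,200:440],(400,400)),cv2.resize(b[80:280,180:380],(400,400))])[:,:,::-1])
```

```text
pose [0.4489 0.0194 0.1327] [179.9   0.  -85.4] q6 -92.0 slide now-axes mm [ -0.5  -1.3 103.2] tool yaw rad -0.007
```

View pics/v1.png

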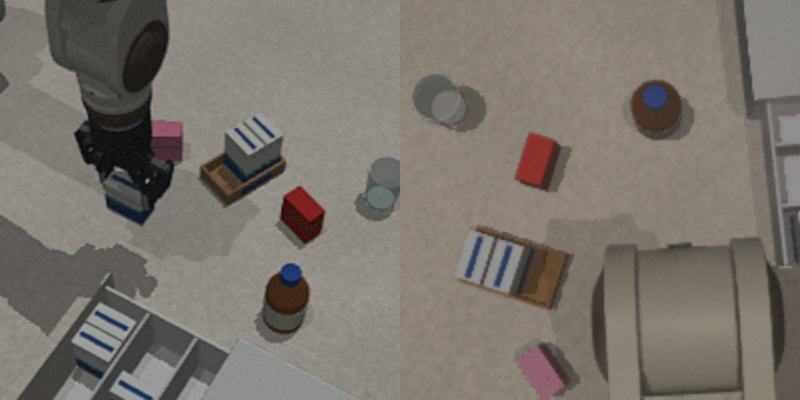

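The box is in the gripper at crop (130,190), upright. The tray still has both long boxes and an empty slot at crop (545,275). Lowering the box to the bench.

```bash
python3 -m handwheel '{"gripper":[-0.5,-0.5,-0.5,-0.5,-0.5,-0.5,-0.5,-0.5],"slide":[[0,0,10],[0,0,18],[0,0,20],[0,0,20],[0,0,16],[0,0,10],[0,0,4],[0,0,0]],"yaw":[0,0,0,0,0,0,0,0]}'
python3 -m handwheel '{"gripper":[-0.5,-0.5,-0.5,-0.5],"slide":[[0,0,2],[0,0,1],[0,0,0],[0,0,0]],"yaw":[0,0,0,0]}'
```

```text
time: 7.33
ee_pos: [0.4487, 0.0193, 0.0344]
tcp_rot: [179.9, 0.0, -85.3]
wrist_force: [-0.6, -0.1, -1.2]
opening: 0.0574
grasp_force: 43.3
time: 7.67
ee_pos: [0.4497, 0.0193, 0.0329]
tcp_rot: [-179.9, 0.0, -85.3]
wrist_force: [0.7, 0.2, -2.7]
opening: 0.0576
grasp_force: 43.3
```

```bash
python3 -m handwheel '{"gripper":[-0.5,-0.5,-0.5,-0.5],"slide":[[0,0,1],[0,0,1],[0,0,0],[0,0,0]],"yaw":[0,0,0,0]}'
python3 -m handwheel '{"gripper":[-0.5,-0.5,-0.5],"slide":[[0,0,1],[0,0,0],[0,0,0]],"yaw":[0,0,0]}'
```

```text
time: 8.0
ee_pos: [0.4495, 0.0193, 0.0305]
tcp_rot: [-180.0, -0.0, -85.3]
wrist_force: [0.2, -0.5, -0.2]
opening: 0.0573
grasp_force: 43.4
time: 8.25
ee_pos: [0.4496, 0.0193, 0.0305]
tcp_rot: [-179.9, -0.0, -85.3]
wrist_force: [-3.6, -0.9, 11.1]
opening: 0.0574
grasp_force: 44.7
```

```bash
python3 -m handwheel '{"gripper":[0,0.5,1,1,1,1,1,1],"slide":[[0,0,0],[0,0,0],[0,0,0],[0,0,0],[0,0,-15],[0,0,-35],[0,0,-35],[0,0,-35]],"yaw":[0,0,0,0,0,0,0,0]}'
python3 -m handwheel '{"gripper":[1,1,1,1,1,1,1,1],"slide":[[0,0,0],[0,0,0],[0,0,0],[0,0,0],[0,0,0],[0,0,0],[0,0,0],[0,0,0]],"yaw":[0.12,0.12,0.12,0.12,0.12,0.12,0.12,0.12]}' >/dev/null
python3 -m handwheel '{"gripper":[1,1,1,1,1,1,1],"slide":[[0,0,0],[0,0,0],[0,0,0],[0,0,0],[0,0,0],[0,0,0],[0,0,0]],"yaw":[0.12,0.12,0.12,0.12,0.12,0.01,0]}'
python3 - <<'E'
from h import *
c=camera("wrist");cv2.imwrite("pics/w2.png",c["img"][:,:,::-1])
for ce,b,wh in blobs(c["img"],(108,80,40),(125,255,255),100,(0,0,640,400)):
    print(ce.round(0),wh.round(0),*axis(c,b,.062))
go(.4496,.0193,.035,184.7)
E
```

```text
time: 8.92
ee_pos: [0.4488, 0.0193, 0.1503]
tcp_rot: [179.9, 0.0, -85.3]
wrist_force: [0.4, -0.1, 0.4]
opening: 0.0854
grasp_force: 0.0
time: 10.17
ee_pos: [0.4493, 0.0193, 0.1491]
tcp_rot: [180.0, -0.0, -175.1]
wrist_force: [0.3, -0.0, -0.4]
opening: 0.0853
grasp_force: 0.0
[605. 303.] [ 6. 61.] [0.53058435 0.2952444  0.062     ] 161.19589612307865 [np.float64(7.469206731196187), np.float64(57.01979227247808)]
[ 87. 298.] [52.  8.] [ 0.56787275 -0.19476933  0.062     ] 5.880671459312177 [np.float64(8.039168350665783), np.float64(56.55779799222707)]
[128. 293.] [41.  8.] [ 0.55819976 -0.1555218   0.062     ] 6.008424644007286 [np.float64(7.805609844098721), np.float64(44.84532492808831)]
[571. 289.] [ 7. 62.] [0.51803056 0.25725088 0.062     ] 161.4498239219394 [np.float64(7.295527385884775), np.float64(56.85483654333582)]
[528. 238.] [48. 95.] [0.46981579 0.2007494  0.062     ] 115.88108386251676 [np.float64(49.60673484309515), np.float64(75.69453503119357)]
[322. 199.] [ 7. 55.] [0.4492812  0.01846658 0.062     ] 4.3317665796988365 [np.float64(6.067701494043717), np.float64(49.179853657825795)]
pose [0.4493 0.0193 0.1491] [ 180.   -0. -175.] q6 -3.0 slide now-axes mm [-4.000e-01 -1.000e-01  1.141e+02] tool yaw rad 0.005
```

View pics/w2.png

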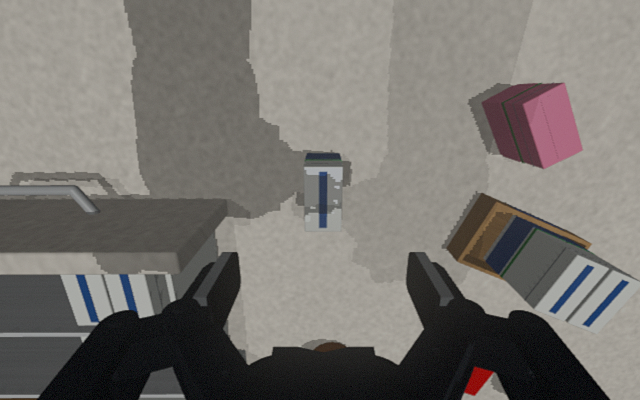

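The box stands at (322,199), centred between the fingers, with its stripe now along the tool's x. The drawer panel corner at (232,203) is about 40 mm clear of the left finger. Gripping across the broad faces.

```bash
python3 -m handwheel '{"gripper":[1,1,1,1,1,1,1,1],"slide":[[0,-1,20],[0,0,25],[0,0,25],[0,0,22],[0,0,15],[0,0,8],[0,0,4],[0,0,0]],"yaw":[0,0,0,0,0,0,0,0]}'
python3 -m handwheel '{"gripper":[0.4,0.2,0,-0.2,-0.4,-0.6,-0.8,-0.9],"slide":[[0,0,0],[0,0,0],[0,0,0],[0,0,0],[0,0,0],[0,0,0],[0,0,0],[0,0,0]],"yaw":[0,0,0,0,0,0,0,0]}' 40
python3 -m handwheel '{"gripper":[-0.9,-0.9,-0.9,-0.9],"slide":[[0,0,0],[0,0,0],[0,0,0],[0,0,0]],"yaw":[0,0,0,0]}'
```

```text
time: 10.88
ee_pos: [0.4492, 0.0183, 0.03]
tcp_rot: [180.0, -0.0, -175.2]
wrist_force: [0.4, -0.4, 0.4]
opening: 0.0854
grasp_force: 0.0
time: 11.55
ee_pos: [0.4498, 0.0183, 0.0309]
tcp_rot: [-180.0, 0.1, -175.2]
wrist_force: [-0.9, 0.2, 5.3]
opening: 0.0315
grasp_force: 40.4
time: 11.88
ee_pos: [0.4498, 0.0183, 0.0309]
tcp_rot: [-180.0, 0.1, -175.2]
wrist_force: [-0.6, 0.4, 6.5]
opening: 0.0314
grasp_force: 40.4
```

```bash
python3 -m handwheel '{"gripper":[-0.9,-0.9,-0.9,-0.9,-0.9,-0.9,-0.9,-0.9],"slide":[[0,0,-5],[0,0,-15],[0,0,-25],[0,0,-28],[0,0,-28],[0,0,-25],[0,0,-19],[0,0,0]],"yaw":[0,0,0,0,0,0,0,0]}'
python3 -m handwheel '{"gripper":[-0.9,-0.9,-0.9,-0.9,-0.9,-0.9,-0.9,-0.9],"slide":[[-5,-10,0],[-11,-22,0],[-14,-30,0],[-15,-31,0],[-15,-31,0],[-15,-31,0],[-15,-31,0],[-15,-31,0]],"yaw":[0,0,0,0,0,0,0,0]}'
python3 -m handwheel '{"gripper":[-0.9,-0.9,-0.9,-0.9,-0.9,-0.9],"slide":[[-15,-31,0],[-12,-28,0],[-8,-18,0],[-5,-9,0],[0,0,0],[0,0,0]],"yaw":[0,0,0,0,0,0]}'
python3 - <<'E'
from h import *
go(.6195,-.272,.043,185)
a=camera("scene")["img"];b=camera("wrist")["img"]
cv2.imwrite("pics/v2.png",np.hstack([cv2.resize(a[200:400,140:340],(400,400)),cv2.resize(b[:,:400],(400,400))])[:,:,::-1])
E
```

```text
time: 12.55
ee_pos: [0.4506, 0.0184, 0.1791]
tcp_rot: [-180.0, 0.3, -175.2]
wrist_force: [0.7, 0.5, -1.2]
opening: 0.0317
grasp_force: 40.2
time: 13.22
ee_pos: [0.572, -0.1915, 0.1728]
tcp_rot: [179.9, -0.2, -175.2]
wrist_force: [-0.0, 0.5, -1.9]
opening: 0.0313
grasp_force: 40.1
time: 13.72
ee_pos: [0.6184, -0.2722, 0.1727]
tcp_rot: [179.9, -0.2, -175.3]
wrist_force: [-0.2, 0.0, -2.1]
opening: 0.0311
grasp_force: 40.3
pose [ 0.6184 -0.2722  0.1727] [ 179.9   -0.2 -175.3] q6 -28.0 slide now-axes mm [-1.500e+00 -1.000e-01  1.297e+02] tool yaw rad -0.005
```

View pics/v2.png

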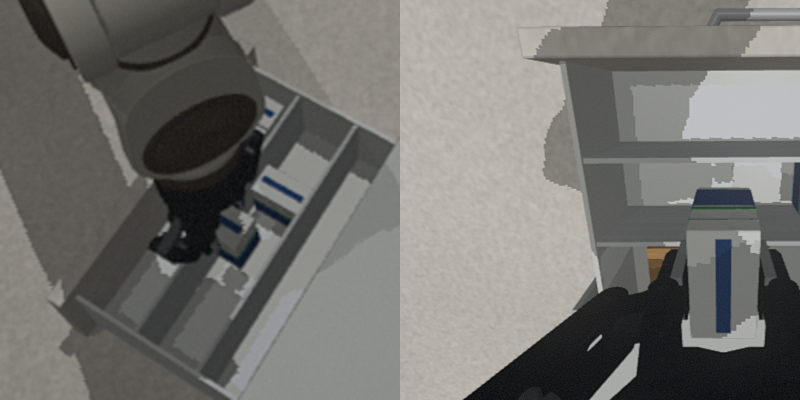

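The box hangs over the back row, with its bottom at about crop (240,250) in the scene view, beside the stock short box at crop (280,190). Lowering in stages and checking the forces.

```bash
python3 -m handwheel '{"gripper":[-0.9,-0.9,-0.9,-0.9,-0.9],"slide":[[-1,0,6],[0,0,12],[0,0,12],[0,0,10],[0,0,0]],"yaw":[0,0,0,0,0]}'
python3 -m handwheel '{"gripper":[-0.9,-0.9,-0.9,-0.9,-0.9,-0.9],"slide":[[0,0,8],[0,0,10],[0,0,10],[0,0,10],[0,0,7],[0,0,0]],"yaw":[0,0,0,0,0,0]}'
python3 -m handwheel '{"gripper":[-0.9,-0.9,-0.9,-0.9,-0.9],"slide":[[0,0,8],[0,0,8],[0,0,8],[0,0,5],[0,0,0]],"yaw":[0,0,0,0,0]}'
```

```text
time: 14.23
ee_pos: [0.6191, -0.2705, 0.1327]
tcp_rot: [179.9, -0.2, -175.2]
wrist_force: [-0.2, 0.9, -2.6]
opening: 0.0316
grasp_force: 40.3
time: 14.73
ee_pos: [0.6192, -0.2712, 0.0878]
tcp_rot: [179.9, -0.2, -175.2]
wrist_force: [-0.5, -0.3, -2.3]
opening: 0.0317
grasp_force: 40.3
time: 15.15
ee_pos: [0.6194, -0.2712, 0.0595]
tcp_rot: [179.9, -0.1, -175.2]
wrist_force: [-0.4, 0.1, -2.4]
opening: 0.0315
grasp_force: 40.3
```

```bash
python3 -m handwheel '{"gripper":[-0.9,-0.9,-0.9,-0.9,-0.9],"slide":[[0,0,6],[0,0,5],[0,0,3],[0,0,0],[0,0,0]],"yaw":[0,0,0,0,0]}'
python3 -m handwheel '{"gripper":[-0.9,-0.9,-0.9],"slide":[[0,0,1],[0,0,0],[0,0,0]],"yaw":[0,0,0]}'
python3 -m handwheel '{"gripper":[-0.9,-0.9,-0.9],"slide":[[0,0,1],[0,0,0],[0,0,0]],"yaw":[0,0,0]}'
```

```text
time: 15.57
ee_pos: [0.62, -0.2715, 0.0471]
tcp_rot: [180.0, -0.0, -175.2]
wrist_force: [-0.4, -0.2, -2.5]
opening: 0.0313
grasp_force: 40.2
time: 15.82
ee_pos: [0.6201, -0.2716, 0.0465]
tcp_rot: [-180.0, 0.0, -175.2]
wrist_force: [0.7, -0.2, -2.3]
opening: 0.0316
grasp_force: 40.3
time: 16.07
ee_pos: [0.62, -0.2715, 0.0452]
tcp_rot: [180.0, -0.0, -175.2]
wrist_force: [-0.1, 0.5, -2.6]
opening: 0.0317
grasp_force: 40.3
```

```bash
python3 -m handwheel '{"gripper":[-0.9,-0.9,-0.9],"slide":[[0,0,1],[0,0,0],[0,0,0]],"yaw":[0,0,0]}'
python3 -m handwheel '{"gripper":[-0.9,-0.9,-0.9],"slide":[[0,0,1],[0,0,0],[0,0,0]],"yaw":[0,0,0]}'
```

```text
time: 16.32
ee_pos: [0.62, -0.2715, 0.0442]
tcp_rot: [180.0, -0.0, -175.2]
wrist_force: [-0.3, 0.6, -1.7]
opening: 0.0312
grasp_force: 40.3
time: 16.57
ee_pos: [0.62, -0.2715, 0.0432]
tcp_rot: [180.0, -0.0, -175.2]
wrist_force: [-0.1, 0.4, -2.4]
opening: 0.0315
grasp_force: 40.2
```

```bash
python3 -m handwheel '{"gripper":[-0.9,-0.9,-0.9],"slide":[[0,0,1],[0,0,0],[0,0,0]],"yaw":[0,0,0]}'
python3 -m handwheel '{"gripper":[-0.9,-0.9,-0.9],"slide":[[0,0,0.5],[0,0,0],[0,0,0]],"yaw":[0,0,0]}'
```

```text
time: 16.82
ee_pos: [0.6202, -0.2715, 0.043]
tcp_rot: [-180.0, 0.0, -175.2]
wrist_force: [-1.4, 1.0, 4.2]
opening: 0.0314
grasp_force: 40.9
time: 17.07
ee_pos: [0.6204, -0.2715, 0.043]
tcp_rot: [-180.0, 0.1, -175.2]
wrist_force: [-2.1, 2.6, 7.2]
opening: 0.0311
grasp_force: 41.4
```

The box is on the floor. Releasing, waiting, then retreating upward.

```bash
python3 -m handwheel '{"gripper":[-0.2,0,0.2,0.3,0.3,0.3,0.3,0.3],"slide":[[0,0,0],[0,0,0],[0,0,0],[0,0,0],[0,0,0],[0,0,0],[0,0,0],[0,0,0]],"yaw":[0,0,0,0,0,0,0,0]}'
python3 -m handwheel '{"gripper":[0.3,0.3,0.3,0.3,0.3,0.3,0.3,0.3],"slide":[[0,0,-8],[0,0,-15],[0,0,-20],[0,0,-25],[0,0,-30],[0,0,-32],[0,0,-20],[0,0,0]],"yaw":[0,0,0,0,0,0,0,0]}'
python3 - <<'E'
from h import *
c=camera("wrist");cv2.imwrite("pics/w3.png",c["img"][:,:,::-1])
th=np.radians(5);x=np.array([np.cos(th),np.sin(th)]);y=np.array([-x[1],x[0]])
for ce,b,wh in blobs(c["img"],(108,80,40),(125,255,255),100,(0,0,640,400)):
    p,a,l=axis(c,b,.074);print(ce.round(0),wh.round(0),p.round(4),a.round(1),(p[:2]@x).round(4),(p[:2]@y).round(4))
E
```

```text
time: 17.73
ee_pos: [0.62, -0.2715, 0.0417]
tcp_rot: [180.0, -0.0, -175.2]
wrist_force: [-0.6, 0.3, -0.5]
opening: 0.0554
grasp_force: 0.0
time: 18.4
ee_pos: [0.6213, -0.2721, 0.1983]
tcp_rot: [-179.8, 0.4, -175.2]
wrist_force: [0.4, -1.3, 1.2]
opening: 0.0555
grasp_force: 0.0
[325. 184.] [49.  6.] [ 0.62   -0.2714  0.074 ] 5.4 0.594 -0.3244
[420. 181.] [ 7. 50.] [ 0.6097 -0.1814  0.074 ] 5.1 0.5915 -0.2339
[468. 102.] [ 8. 66.] [ 0.5353 -0.1535  0.074 ] 5.0 0.5198 -0.1996
[511. 101.] [ 8. 67.] [ 0.5317 -0.1166  0.074 ] 5.0 0.5195 -0.1625
```

View pics/w3.png

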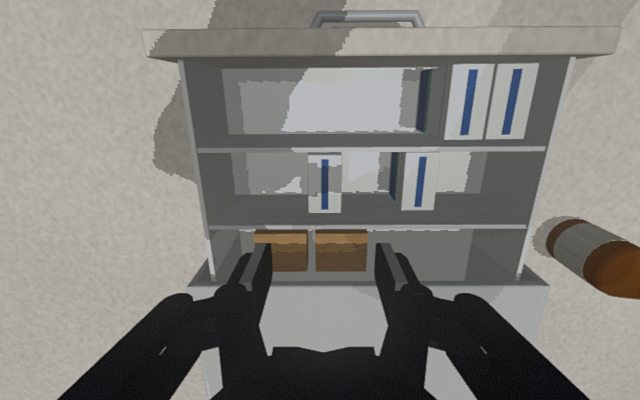

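The box at (325,184) stands upright in the back row. It is about 1–2 mm off the row's middle line and parallel to the stock short box at (420,181), and the long pair at (468,102) and (511,101) is undisturbed. Moving in front of the panel with the fingers shut.

```bash
python3 -m handwheel '{"gripper":[-1,-1,-1,-1,-1,-1,-1,-1],"slide":[[15,6,0],[28,12,0],[33,14,0],[33,14,0],[33,14,0],[22,10,0],[11,5,0],[0,0,0]],"yaw":[0,0,0,0,0,0,0,0]}'
python3 -m handwheel '{"gripper":[-1,-1,-1,-1,-1,-1],"slide":[[0,0,20],[0,0,30],[0,0,30],[0,0,25],[0,0,15],[0,0,0]],"yaw":[0,0,0,0,0,0]}'
python3 - <<'E'
from h import *
go(.4450,-.2120,.078,185)
th=np.radians(5);print(sensors.get_obs()["ee_pos"][:2]@[np.cos(th),np.sin(th)])
E
```

```text
time: 19.12
ee_pos: [0.4373, -0.2105, 0.1919]
tcp_rot: [180.0, -0.0, -175.3]
wrist_force: [0.5, 0.4, 1.3]
opening: 0.0002
grasp_force: 0.0
time: 19.62
ee_pos: [0.4379, -0.2105, 0.0675]
tcp_rot: [179.8, -0.3, -175.2]
wrist_force: [-0.2, -0.5, 0.1]
opening: 0.0
grasp_force: 0.0
pose [ 0.4379 -0.2105  0.0675] [ 179.8   -0.3 -175.2] q6 -30.0 slide now-axes mm [ -6.9  -2.1 -10.6] tool yaw rad -0.004
0.41790744748659453
```

```bash
python3 -m handwheel '{"gripper":[-1,-1,-1,-1,-1,-1,-1,-1],"slide":[[0,0,-10],[-12,0,0],[-12,0,0],[-8,0,0],[-4,0,0],[-3,0,0],[-3,0,0],[-4,0,0]],"yaw":[0,0,0,0,0,0,0,0]}'
python3 -m handwheel '{"gripper":[-1,-1,-1,-1,-1,-1,-1,-1],"slide":[[-5,0,0],[-6,0,0],[-7,0,0],[-8,0,0],[-9,0,0],[-9,0,0],[-9,0,0],[-9,0,0]],"yaw":[0,0,0,0,0,0,0,0]}'
python3 -m handwheel '{"gripper":[-1,-1,-1,-1,-1,-1,-1,-1],"slide":[[-9,0,0],[-9,0,0],[-9,0,0],[-9,0,0],[-9,0,0],[-9,0,0],[-9,0,0],[-9,0,0]],"yaw":[0,0,0,0,0,0,0,0]}'
python3 - <<'E'
from h import *
th=np.radians(5);print(sensors.get_obs()["ee_pos"][:2]@[np.cos(th),np.sin(th)])
E
```

```text
time: 20.28
ee_pos: [0.485, -0.2074, 0.0817]
tcp_rot: [180.0, -0.1, -175.2]
wrist_force: [-2.9, 0.6, 2.2]
opening: 0.0001
grasp_force: 1.5
time: 20.95
ee_pos: [0.5481, -0.2022, 0.0817]
tcp_rot: [180.0, -0.0, -175.2]
wrist_force: [-2.6, 2.2, 0.5]
opening: -0.0002
grasp_force: 1.6
time: 21.62
ee_pos: [0.6197, -0.1962, 0.0817]
tcp_rot: [180.0, -0.0, -175.2]
wrist_force: [-2.3, 0.6, 0.6]
opening: 0.0
grasp_force: 1.6
0.6001945511858149
```

```bash
python3 -m handwheel '{"gripper":[-1,-1,-1,-1,-1,-1,-1,-1],"slide":[[-9,0,0],[-8,0,0],[-7,0,0],[-6,0,0],[-5,0,0],[-4,0,0],[-3,0,0],[0,0,0]],"yaw":[0,0,0,0,0,0,0,0]}'
python3 -m handwheel '{"gripper":[-1,-1,-1,-1,-1,-1],"slide":[[-2,0,0],[-1,0,0],[-1,0,0],[-1,0,0],[0,0,0],[0,0,0]],"yaw":[0,0,0,0,0,0]}'
python3 - <<'E'
from h import *
th=np.radians(5);print(sensors.get_obs()["ee_pos"][:2]@[np.cos(th),np.sin(th)])
T=camera("top");g=cv2.cvtColor(T["img"],cv2.COLOR_RGB2GRAY).astype(int)
for u in (470,485):print([(v,int(g[v,u])) for v in range(106,135)])
E
```

```text
time: 22.28
ee_pos: [0.6614, -0.193, 0.0818]
tcp_rot: [-180.0, 0.0, -175.2]
wrist_force: [0.3, 0.3, -0.2]
opening: -0.0
grasp_force: 0.0
time: 22.78
ee_pos: [0.6658, -0.1926, 0.0819]
tcp_rot: [-180.0, 0.0, -175.2]
wrist_force: [-0.6, -0.9, 0.4]
opening: 0.0
grasp_force: 0.6
0.6464478696309587
[(106, 129), (107, 128), (108, 129), (109, 128), (110, 129), (111, 130), (112, 130), (113, 126), (114, 129), (115, 128), (116, 128), (117, 128), (118, 125), (119, 123), (120, 121), (121, 121), (122, 121), (123, 122), (124, 121), (125, 122), (126, 121), (127, 121), (128, 121), (129, 120), (130, 122), (131, 121), (132, 120), (133, 121), (134, 122)]
[(106, 108), (107, 106), (108, 121), (109, 123), (110, 123), (111, 121), (112, 122), (113, 116), (114, 115), (115, 117), (116, 119), (117, 118), (118, 114), (119, 116), (120, 113), (121, 112), (122, 109), (123, 108), (124, 97), (125, 104), (126, 105), (127, 107), (128, 107), (129, 105), (130, 104), (131, 104), (132, 106), (133, 104), (134, 105)]
```

Continuing in small steps until the stop's reaction force shows.

```bash
for i in 1 ; do python3 -m handwheel '{"gripper":[-1,-1,-1,-1],"slide":[[-1,0,0],[-1,0,0],[-1,0,0],[0,0,0]],"yaw":[0,0,0,0]}'; done
python3 -m handwheel '{"gripper":[-1,-1,-1],"slide":[[-1,0,0],[-0.5,0,0],[0,0,0]],"yaw":[0,0,0]}'
```

```text
time: 23.17
ee_pos: [0.6668, -0.1925, 0.0819]
tcp_rot: [180.0, -0.2, -175.3]
wrist_force: [-12.7, -1.4, 5.4]
opening: 0.0001
grasp_force: 6.6
time: 23.42
ee_pos: [0.6668, -0.1925, 0.0819]
tcp_rot: [180.0, -0.4, -175.3]
wrist_force: [-22.8, -1.8, 8.1]
opening: 0.0001
grasp_force: 10.8
```

The drawer has hit its stop. Backing off and checking.

```bash
python3 -m handwheel '{"gripper":[-1,-1,-1,-1,-1,-1,-1,-1],"slide":[[5,0,0],[15,0,0],[25,0,0],[30,0,0],[30,0,-20],[30,0,-30],[20,0,-30],[0,0,0]],"yaw":[0,0,0,0,0,0,0,0]}'
python3 -m handwheel '{"gripper":[-1,-1,-1,-1,-1,-1,-1,-1],"slide":[[20,0,0],[30,20,0],[30,30,0],[20,20,0],[0,0,0],[0,0,0],[0,0,0],[0,0,0]],"yaw":[0,0,0,0,0,0,0,0]}'
python3 - <<'E'
from h import *
a=camera("scene")["img"];T=camera("top")
cv2.imwrite("pics/v3.png",np.hstack([cv2.resize(a[100:400,200:500],(400,400)),cv2.resize(T["img"][60:260,330:530],(400,400))])[:,:,::-1])
g=cv2.cvtColor(T["img"],cv2.COLOR_RGB2GRAY).astype(int)
th=np.radians(5);x=np.array([np.cos(th),np.sin(th)])
for u in(380,470):
    v=[v for v in range(110,145) if abs(g[v+1,u]-g[v-1,u])>18]; print(u,[(q,(onz(T,u,q,.115)[:2]@x).round(4)) for q in v])
E
```

```text
time: 24.08
ee_pos: [0.5155, -0.2058, 0.1685]
tcp_rot: [-179.8, 0.5, -175.3]
wrist_force: [0.8, 0.7, 1.6]
opening: -0.0002
grasp_force: 0.0
time: 24.75
ee_pos: [0.4122, -0.1443, 0.1613]
tcp_rot: [-180.0, 0.0, -175.2]
wrist_force: [-0.6, 0.6, -1.1]
opening: 0.0001
grasp_force: 0.0
380 [(126, np.float64(0.6815)), (128, np.float64(0.6769)), (135, np.float64(0.661)), (136, np.float64(0.6587)), (143, np.float64(0.6427)), (144, np.float64(0.6405))]
470 [(117, np.float64(0.6812)), (119, np.float64(0.6766)), (125, np.float64(0.6629)), (126, np.float64(0.6606)), (127, np.float64(0.6584)), (134, np.float64(0.6424)), (135, np.float64(0.6402)), (136, np.float64(0.6379))]
```

View pics/v3.png

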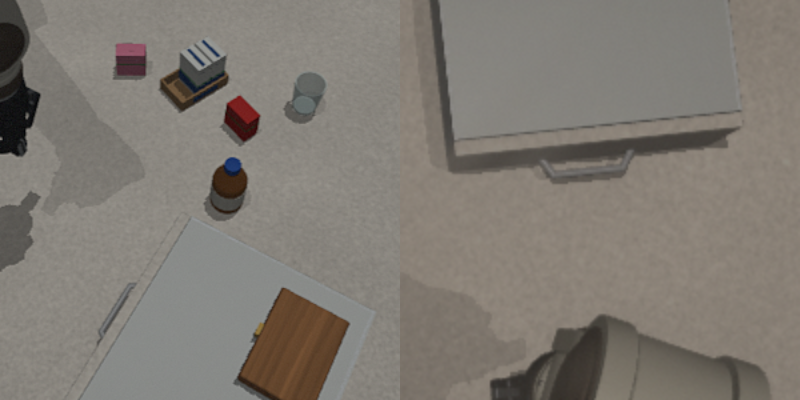

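The drawer is shut: the panel's outer edge is at 0.660 m along the cabinet's x, where 0.661 m is fully home. The tray, bottle and beaker are undisturbed, and the robot is clear of everything.

```bash
python3 -c "
from workcell import ticket
print(ticket.job_done())"
```

```text
the job is handed in; nothing more can be done
None
```

The short box is standing lid up in the back row with the other short box, the drawer is pushed fully home, nothing else looked moved in the last pictures, and I've handed the job in (no verdict was returned).

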